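Extend the throwing gauge

TASK

Squeeze the button in the side of the throwing gauge's head, draw the telescopic post straight up past its first stop to its second stop (both tubes fully out), and finish the program while still gripping the head up there with the button squeezed in, so that the potter can tighten the clamp. The gauge sinks back if it is let go. Leave the clay pot on the banding wheel, the mug and the jar where they stand.

Things in the scene. Friction and masses are not known exactly. Their poses are not given: they have to be found in the camera images.
- gauge: Throwing gauge fixed to the table: steel foot 110 x 100 x 12 mm with an upright telescopic post (outer tube 32 mm, collar 40 mm across, 105 mm high; head above it), joined by a bar to a banding wheel (160 mm disc, top 43 mm high, centre 160 mm along +x). Origin on the post's axis at table height, z up, +x towards the wheel; the button looks to +y. Place and yaw vary.
- head (a point): Centre of the black head on top of the post, to be gripped; 140 mm high when shut, 280 mm at the second stop; axes as the gauge. Block 46 (x) x 30 (y) x 42 mm (z), free above and at both y sides. Squeezing it along y, from above, with one finger on the button and one on the opposite face presses the button: 38 mm across head and button, 32 mm when pressed.
- pointer_tip (a point): Tip of the steel pointer (6 mm rod) that sticks out of the head along +x, low on the head; 172 mm from the post's axis, 20 mm below the head's centre.
- button (a joint): Bare metal push button 26 x 26 mm on the head's +y face, level with the head's centre, 8 mm proud when out. 0 = out, 0.006 m = fully in; spring 3.5 N to 8 N. The post is locked shut unless the button is in by more than 4 mm.
- upper (a joint): Upper tube with the head, sliding up out of the lower tube: 0 = shut, 0.070 m = its end, which is the first stop. It moves first, at a pull of about 5 to 7 N; let go, it springs back to within 15 mm of shut.
- lower (a joint): Lower tube, sliding up out of the outer tube: 0 = shut, 0.070 m = its end. It follows when the pull goes on past the first stop, at about 9 to 12 N; with both tubes at their ends (head 140 mm higher than at the start) the gauge is at its second stop, a hard end. It springs back too.
- pot: Terracotta clay pot standing on the middle of the banding wheel under the pointer, 84 mm across, 62 mm high, loose. Origin: centre of its underside, z up.
- mug: Blue ceramic mug, 76 mm across, 85 mm high, with a handle, loose on the table beside the gauge. Origin: centre of its underside, z up.
- jar: White ceramic jar with a cork lid, 72 mm across, 90 mm high, loose on the table on the other side of the gauge. Origin: centre of its underside, z up.

How it is judged:
On the way, in this order (a step that is already met when the one before it is completed fails the run):
1. the button is squeezed in while the gauge is still shut (value of joint button above 0.0045 m and value of joint each of upper, lower below 0.02 m and contact force between the fingers and gauge above 3 N), for 0.1 s.
2. the post is drawn out to the first stop (value of joint upper above 0.064 m), for 0.02 s.
3. the post is held at the second stop (value of joint each of upper, lower above 0.065 m and contact force between the fingers and gauge above 3 N), for 0.2 s.
At the end, for the whole second after the job is handed in: Both tubes within 5 mm of their ends and still, the head gripped between the fingers (more than 3 N, grasp point within 35 mm of the head's centre) with the button in by more than 4 mm; pot, mug and jar within 30 mm of where they stood (all of step 3 and value of joint button above 0.004 m and distance between the grasp point and head below 0.035 m and velocity of joint each of upper, lower below 0.02 m/s and distance of each of pot, mug, jar from where it was at the start of the episode below 0.03 m); the arm keeps its last pose, push and grip.
It fails at once if the pot, the mug or the jar is pushed away or tipped (distance of any of pot, mug, jar from where it was at the start of the episode above 0.03 m or angle between any of pot, mug, jar's own z axis and vertical above 0.5 rad).
It also fails if it takes over 32 s, if anything falls off the work surface, if the arm or the gripper's body presses on something with over 40 N, if the wrist force passes 120 N, or if a joint passes its speed limit or range.

ROBOT

A 6-joint arm with a two-finger parallel gripper is mounted at the origin on the work surface. World frame = base frame: x ahead of the robot, y to its left, z up, the work surface at z = 0. Lengths are in m, angles in rad, forces in N, time in s.
With the tool pointing down it reaches from about 0.35 to 0.775 m from the base axis. Payload 7.3 kg.
Tool frame: the origin (TCP) lies on the centre line of the jaws, within the pads' length; the fingertips stand 11 mm ahead of it and the grasp point (between the pads) lies 8 mm behind it; y points along the fingers, z is the direction in which the jaws open and shut, and the axes are right-handed (so a half turn about y gives the same grasp; the last joint's range is limited). The gripper opens to 92 mm and grips with 3 to 60 N. Pads are 19 mm wide; open, the fingers measure 130 mm over their backs; the gripper's body (75 mm by 190 mm) begins 47 mm behind the grasp point.
Start: joints at [-1.28, 0.342, 1.524, -0, 1.275, -0.146], TCP at [0.222, -0.476, 0.238] pointing down, gripper open.
Joint ranges: [-2.53, 2.53], [-0.77, 2.02], [0.04, 2.7], [-1, 4.14], [0.28, 2.66], [-3.11, 3.11]. Speed limits (rad/s): [2.57, 2.57, 3.14, 3.14, 3.14, 3.14].

INTERFACE

Orientations are given as [roll, pitch, yaw] about the fixed x, y, z axes, in that order (R = Rz(yaw) Ry(pitch) Rx(roll)).
In Python, from cell import robot, cams gives the robot as it stands.
- The arm moves only by the tool apply_moves, never from a script. Its argument "plan" is a list of rows, each a list of 7 numbers: the shift along the tool's x, y, z in m, then the turn, a rotation vector about the tool's x, y, z in degrees, then the gripper command: -1 is fully open, 1 is shut, values between are in proportion. A call has exactly 5 rows; each row is the pose to reach, as a shift and turn from the pose commanded when the call began, along the tool's axes at that moment; what a row does not reach only later rows make up. A row lasts 1/8 s, in which the tool goes at most 62.5 mm and 10.7 degrees, less where a joint would pass 70% of its speed; a pose out of reach is approached as far as the arm can. A call with a gripper value outside its range is refused whole. The fingers move at their own pace and stop on an object; "squeeze" is the grip in N (left out, the last holds). Time passes only in rows, so rows that repeat a pose let the fingers close, or fill a call up. It gives the time, the measured TCP pose, the force and the opening at its end, in the units of the state.
- robot.observe(): the state, without advancing time (a new reading comes with each control period).
- cams.read_camera(name): name is "scene" or "top"; returns the picture (420x560x3 uint8, blue, green, red); there is no depth.
- cams.calibration(name): a dict with "fx", "fy", "cx", "cy" (pixels), "extrinsics" (4x4, takes a point from world to camera coordinates). Camera axes: x right, y up, looking along -z (the intrinsics and any distortion apply to the point x, -y, -z); pixel columns grow to the right and rows downward; lengths in m; the calibration is good to about 2 mm. A picture is of the moment at which its call begins. calibration takes no time and is no camera call.
- robot.hand_in(): hands the job in, once; it reports no verdict.
The state is a dict: "time": time; "qpos": joint angles; "qvel": joint speeds; "joint_efforts": joint torques, N m; "tool_pos": TCP position; "tool_rot": TCP orientation; "contact_force": force on the tool from outside, world axes, zero at the start; "torque": the same for the moment, N m; "opening": finger opening in m.
Only numpy, scipy, OpenCV 4.12 (cv2) and the standard library are available. Lean on these libraries where they do the work, as an engineer would, in place of code of your own. Each camera call takes 0.05 s, during which the arm holds its last target. There are 200 camera calls.

## Working session

There is one attempt and no reset: what is moved stays moved. The work goes in short steps, Python scripts to look and compute and a tool call to move; the robot and the scene stay as the last step left them, time stands still between calls to the robot, and variables do not carry over. Pictures are saved under pics/ and viewed, about 8 in all and at most 12, crops included, and the job is handed in when it is done.

Besides the shell and the picture viewer there is one more tool, called after "Call:" as name(argument=value, ...) on one line, values as JSON. apply_moves: Moves the arm, as the interface text tells. Its arguments: {"type":"object","properties":{"plan":{"type":"array","items":{"type":"array","items":{"type":"number"}}},"squeeze":{"type":"number"}},"required":["plan"]}

```bash
mkdir -p pics
python3 - <<'E'
from cell import robot, cams
import cv2,numpy as np
for n in("scene","top"):
    cv2.imwrite(f"pics/{n}0.png",cams.read_camera(n)); c=cams.calibration(n); print(n,{k:np.round(v,4).tolist() if not isinstance(v,str) else v for k,v in c.items()})
s=robot.observe();print(s)
E
```

```text
scene {'fx': 441.6368, 'fy': 441.6368, 'cx': 283.3458, 'cy': 208.4253, 'extrinsics': [[0.2217, 0.9751, 0.0052, -0.2068], [-0.8037, 0.1797, 0.5673, 0.3957], [0.5522, -0.1299, 0.8235, -1.436], [0.0, 0.0, 0.0, 1.0]]}
top {'fx': 398.615, 'fy': 398.615, 'cx': 278.5207, 'cy': 217.8568, 'extrinsics': [[-0.0198, -0.9996, 0.019, 0.0667], [0.9928, -0.0174, 0.1181, -0.5969], [-0.1178, 0.0212, 0.9928, -0.9894], [0.0, 0.0, 0.0, 1.0]]}
{'time': 0.1, 'qpos': array([-1.27998088e+00,  3.42636837e-01,  1.52488398e+00, -3.77444025e-06,
        1.27541472e+00, -1.46006896e-01]), 'qvel': array([-2.06605080e-03, -9.11964025e-04, -1.86417922e-03,  6.13052377e-04,
       -6.54928367e-05, -1.87171362e-03]), 'joint_efforts': array([ 1.47219900e-03, -4.32004631e+01, -2.44694942e+01,  7.18763075e-02,
        5.25838626e-02, -4.79435892e-05]), 'tool_pos': array([ 0.22202618, -0.47536994,  0.23713596]), 'tool_rot': array([-1.57212544e+00,  1.91802828e-04, -2.70476934e+00]), 'contact_force': array([-0.19712471, -0.33787803,  0.46144704]), 'torque': array([-0.00757781,  0.03133636,  0.00657976]), 'opening': 0.09132879860350701}
```

View pics/scene0.png

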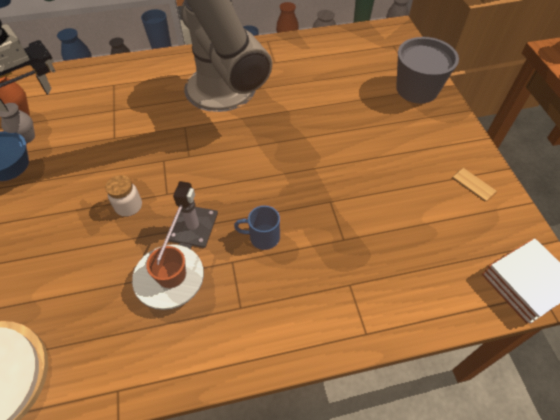

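View pics/top0.png

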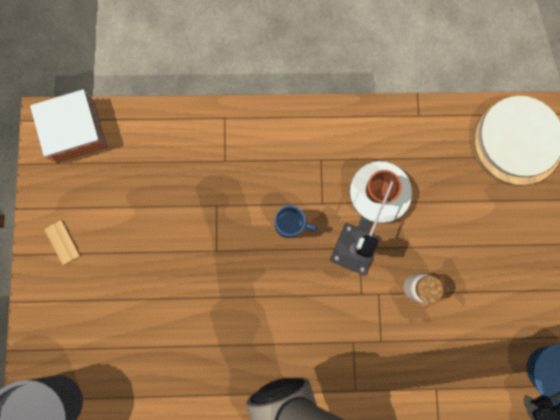

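The scene view shows the gauge head at about (185,193), the pointer running to the pot at (168,268), the jar at (124,195) and the mug at (263,228). In the top view the head is at (367,244), the wheel at (381,191), the foot at (355,249), the mug at (291,221) and the jar at (427,289).

Run:
```python
import cv2,numpy as np
a=cv2.imread("pics/scene0.png")[170:310,110:220]; b=cv2.imread("pics/top0.png")[155:295,320:430]
cv2.imwrite("pics/crop.png",np.hstack([cv2.resize(x,None,fx=3.6,fy=3.6,interpolation=cv2.INTER_CUBIC) for x in(a,b)]))
```

```text
(no output)
```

View pics/crop.png

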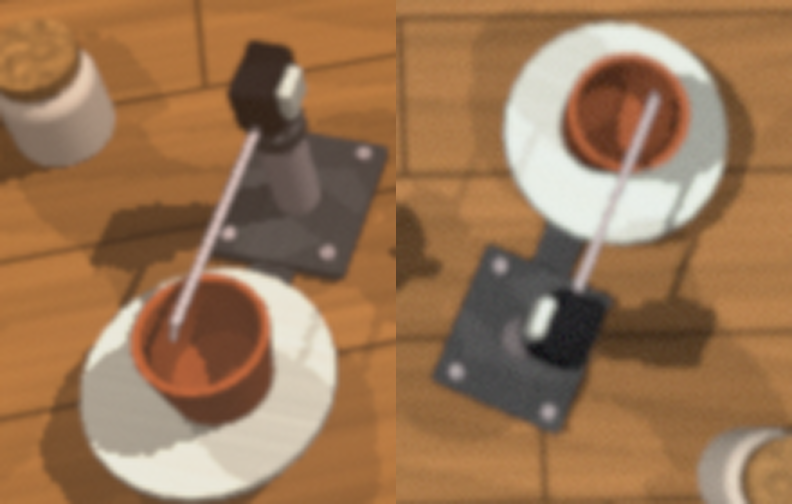

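The crop shows the white button on the mug side of the head, at crop (290,93) in the scene half and (541,318) in the top half. The wheel's ellipse centres are near (208,383) and (616,133), and the pointer tips near (174,336) and (654,94). The foot corners are also clear. I'll fit the gauge pose to these points.

```bash
cat > h.py <<'E'
import numpy as np,json
from cell import robot,cams
from scipy.spatial.transform import Rotation as R
def proj(n,P):
    c=cams.calibration(n);E=np.array(c['extrinsics']);q=np.atleast_2d(P)@E[:3,:3].T+E[:3,3]
    return np.c_[c['cx']+c['fx']*q[:,0]/-q[:,2], c['cy']-c['fy']*q[:,1]/-q[:,2]]
def tool():
    s=robot.observe();return s,R.from_euler('xyz',s['tool_rot']).as_matrix()
E
python3 - <<'E'
from h import *
from scipy.optimize import least_squares
S=[((.172,0,.12),(174,336)),((0,.023,.14),(290,93)),((.16,0,.043),(208,383))]
T=[((.172,0,.12),(654,94)),((0,.023,.14),(541,318)),((.16,0,.043),(616,133)),((.055,.05,.012),(488,245)),((.055,-.05,.012),(612,295)),((-.055,-.05,.012),(556,430)),((-.055,.05,.012),(432,378))]
S+=[((-.055,.05,.012),(388,148)),((.055,.05,.012),(343,278))]
def f(p,full=0):
    M=R.from_euler('z',p[2]).as_matrix();r=[]
    for n,L,o in(("scene",S,(110,170)),("top",T,(320,155))):
        X=np.array([l[0] for l in L])@M.T+[p[0],p[1],0]
        px=np.array([l[1] for l in L],float)
        if n=="top":px[:,0]-=396
        r.append(proj(n,X)-px/3.6-o)
    r=np.vstack(r);return r if full else r.ravel()
s=least_squares(f,[.55,-.15,-.4],loss='soft_l1')
print(s.x);print(f(s.x,1).round(1))
# mug, jar positions
def ray(n,u,v,z):
    return least_squares(lambda p:proj(n,[p[0],p[1],z])[0]-(u,v),[.5,0]).x
print("mug",ray("top",291,221,.085),"jar",ray("top",430,290,.1))
p=s.x;st,M=tool();print(st['tool_pos'],M.round(3))
y=R.from_euler('z',p[2]).as_matrix()[:,1];print("gauge y",y)
E
```

```text
[ 0.51728987 -0.1437106  -0.42735386]
[[-0.6 -0.1]
 [ 1.7 -0.3]
 [-0.4 -2. ]
 [-0.7 -1.5]
 [-1.  -1.4]
 [-0.1 -0.8]
 [-2.6 -1.4]
 [-0.2 -1.2]
 [-0.1 -1.6]
 [ 0.6 -0.4]
 [ 0.6  1. ]
 [-0.5  0.1]]
mug [0.58386036 0.02631059] jar [ 0.41185303 -0.29875618]
[ 0.22202618 -0.47536994  0.23713596] [[-0.906 -0.     0.423]
 [-0.423  0.001 -0.906]
 [-0.    -1.    -0.001]]
gauge y [0.4144641  0.91006566 0.        ]
```

Call:
apply_moves(plan=[[-0.409, 0, -0.176, 0, 49.5, 0, -1], [-0.409, 0, -0.176, 0, 49.5, 0, -1], [-0.409, 0, -0.176, 0, 49.5, 0, -1], [-0.409, 0, -0.176, 0, 49.5, 0, -1], [-0.409, 0, -0.176, 0, 49.5, 0, -1]], squeeze=50)

```text
time: 0.72
tool_pos: [0.409, -0.2673, 0.2375]
tool_rot: [-1.571, -0.0, 2.739]
contact_force: [0.2, -0.1, 0.1]
opening: 0.0918
```

```bash
cat > d.py <<'E'
from h import *
s,M=tool();p=np.array([.5177,-.1427,.134])
print(s['time'],s['tool_pos'].round(4),M.round(3).tolist())
print("shift tool",(M.T@(p-s['tool_pos'])).round(4),"z yaw",np.degrees(np.arctan2(M[1,2],M[0,2])),"want -114.5; F",s['contact_force'],M.T@s['contact_force'],s['opening'])
E
python3 d.py
```

```text
0.725 [ 0.409  -0.2673  0.2375] [[-0.92, -0.0, -0.392], [0.392, 0.0, -0.92], [0.0, -1.0, -0.0]]
shift tool [-0.0512  0.1035 -0.1573] z yaw -113.06765196464895 want -114.5; F [ 0.23704883 -0.11271691  0.05118226] [-0.26223945 -0.05128615  0.01082015] 0.091786934841738
```

Call:
apply_moves(plan=[[-0.05, 0, -0.15, 0, 1, 0, -1], [-0.05, 0, -0.15, 0, 1, 0, -1], [-0.05, 0, -0.15, 0, 1, 0, -1], [-0.05, 0, -0.15, 0, 1, 0, -1], [-0.05, 0, -0.15, 0, 1, 0, -1]])

```text
time: 1.35
tool_pos: [0.5117, -0.1503, 0.2374]
tool_rot: [-1.57, -0.001, 2.727]
contact_force: [0.6, 0.0, -0.5]
opening: 0.0917
```

```bash
python3 d.py
python3 - <<'E'
from h import *
import cv2
a=cams.read_camera("scene")[140:280,110:250]; b=cams.read_camera("top")[155:295,300:440]
cv2.imwrite("pics/crop2.png",np.hstack([cv2.resize(x,None,fx=2.8,fy=2.8,interpolation=cv2.INTER_CUBIC) for x in(a,b)]))
E
```

```text
1.35 [ 0.5117 -0.1503  0.2374] [[-0.915, -0.001, -0.403], [0.403, -0.0, -0.915], [0.001, -1.0, 0.0]]
shift tool [-0.0026  0.1033 -0.0094] z yaw -113.75269676198974 want -114.5; F [ 0.61078481  0.01126454 -0.54480527] [-0.5550661   0.54411279 -0.25659434] 0.09174740833618453
```

View pics/crop2.png

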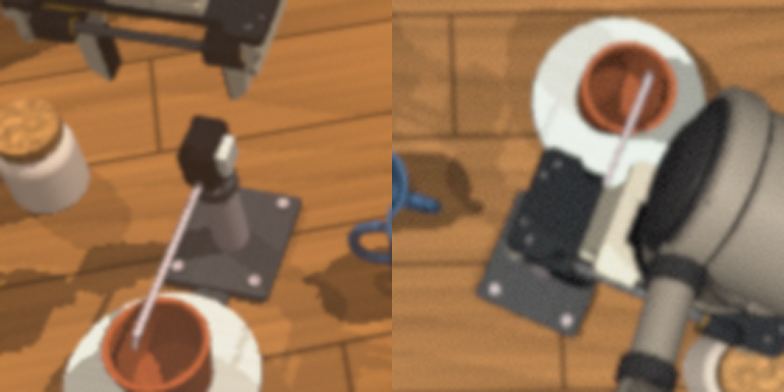

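The open jaws are above the head, roughly at crop (105,50)–(235,80), and straddle it along the button axis. The jar and mug are clear. Next I'll centre and descend.

Call:
apply_moves(plan=[[-0.003, 0.0, -0.009, 0, 0.7, 0, -1], [-0.003, 0.04, -0.009, 0, 0.7, 0, -1], [-0.003, 0.075, -0.009, 0, 0.7, 0, -1], [-0.003, 0.103, -0.009, 0, 0.7, 0, -1], [-0.003, 0.103, -0.009, 0, 0.7, 0, -1]])

```text
time: 2.08
tool_pos: [0.5175, -0.1426, 0.133]
tool_rot: [-1.571, -0.004, 2.714]
contact_force: [0.3, -0.1, 0.5]
opening: 0.0918
```

```bash
python3 d.py
python3 - <<'E'
from h import *
import cv2
a=cams.read_camera("scene")[140:280,110:250]
cv2.imwrite("pics/crop3.png",cv2.resize(a,None,fx=4,fy=4,interpolation=cv2.INTER_CUBIC))
E
```

```text
2.075 [ 0.5175 -0.1426  0.133 ] [[-0.91, -0.004, -0.415], [0.415, 0.002, -0.91], [0.004, -1.0, 0.0]]
shift tool [-0.0003 -0.001  -0.    ] z yaw -114.51729085299218 want -114.5; F [ 0.30914044 -0.11097672  0.45550038] [-0.32529109 -0.45695252 -0.02728253] 0.09175300255884758
```

View pics/crop3.png

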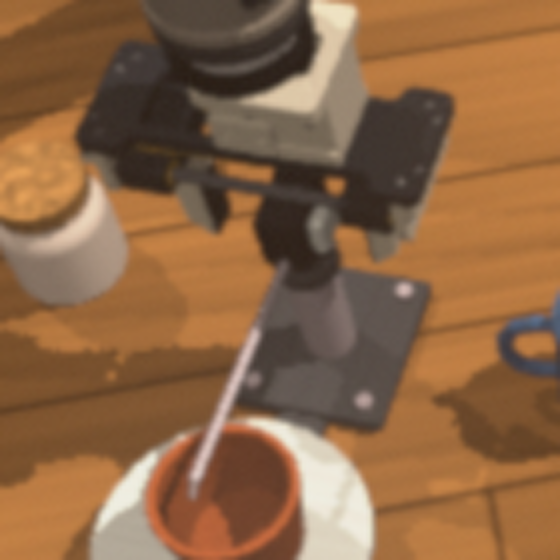

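The head sits between the fingers, at about crop (290,230), with the button facing the right finger. I'll close.

Call:
apply_moves(plan=[[0, 0, 0, 0, 0, 0, 0.2], [0, 0, 0, 0, 0, 0, 1], [0, 0, 0, 0, 0, 0, 1], [0, 0, 0, 0, 0, 0, 1], [0, 0, 0, 0, 0, 0, 1]], squeeze=30)

```text
time: 2.75
tool_pos: [0.5187, -0.1429, 0.1348]
tool_rot: [-1.571, 0.0, 2.715]
contact_force: [0.6, -0.8, -0.2]
opening: 0.0464
```

```bash
python3 d.py
```

```text
2.75 [ 0.5187 -0.1429  0.1348] [[-0.91, 0.0, -0.414], [0.414, -0.0, -0.91], [-0.0, -1.0, 0.0]]
shift tool [0.001  0.0008 0.0002] z yaw -114.45537869798648 want -114.5; F [ 0.61763834 -0.77355738 -0.16599773] [-0.88243082  0.16621392  0.44845532] 0.04635038809303205
```

Still closing.

Call:
apply_moves(plan=[[0, 0, 0, 0, 0, 0, 1], [0, 0, 0, 0, 0, 0, 1], [0, 0, 0, 0, 0, 0, 1], [0, 0, 0, 0, 0, 0, 1], [0, 0, 0, 0, 0, 0, 1]])

```text
time: 3.38
tool_pos: [0.5186, -0.143, 0.1348]
tool_rot: [-1.571, 0.0, 2.715]
contact_force: [-1.5, -0.3, 3.1]
opening: 0.0317
```

```bash
python3 d.py
```

```text
3.375 [ 0.5186 -0.143   0.1348] [[-0.91, -0.0, -0.414], [0.414, -0.0, -0.91], [-0.0, -1.0, 0.0]]
shift tool [0.0009 0.0008 0.0001] z yaw -114.45671235831729 want -114.5; F [-1.45025915 -0.3497515   3.14329212] [ 1.17499119 -3.14318841  0.91957893] 0.03165202531226738
```

The opening is 32 mm, so the button is in, and the side load is small. I'll raise the squeeze and draw up towards the first stop.

Call:
apply_moves(plan=[[0, 0, 0, 0, 0, 0, 1], [0, 0, 0, 0, 0, 0, 1], [0, -0.01, 0, 0, 0, 0, 1], [0, -0.025, 0, 0, 0, 0, 1], [0, -0.04, 0, 0, 0, 0, 1]], squeeze=55)

```text
time: 4.0
tool_pos: [0.5185, -0.1429, 0.1755]
tool_rot: [-1.571, -0.001, 2.715]
contact_force: [0.8, -2.6, -7.4]
opening: 0.0315
```

```bash
python3 d.py
```

```text
4.0 [ 0.5185 -0.1429  0.1755] [[-0.91, -0.001, -0.414], [0.414, -0.0, -0.91], [0.001, -1.0, 0.0]]
shift tool [0.0008 0.0415 0.0001] z yaw -114.45329580340677 want -114.5; F [ 0.81019183 -2.55183949 -7.36351149] [-1.7978088   7.36304889  1.98569674] 0.03151794449782726
```

Call:
apply_moves(plan=[[0, -0.01, 0, 0, 0, 0, 1], [0, -0.02, 0, 0, 0, 0, 1], [0, -0.03, 0, 0, 0, 0, 1], [0, -0.037, 0, 0, 0, 0, 1], [0, -0.044, 0, 0, 0, 0, 1]])

```text
time: 4.62
tool_pos: [0.5185, -0.1428, 0.2187]
tool_rot: [-1.571, -0.001, 2.715]
contact_force: [2.1, -2.0, -9.7]
opening: 0.0312
```

```bash
python3 d.py
```

```text
4.625 [ 0.5185 -0.1428  0.2187] [[-0.91, -0.001, -0.414], [0.414, 0.0, -0.91], [0.001, -1.0, 0.0]]
shift tool [0.0007 0.0847 0.0002] z yaw -114.45030560490592 want -114.5; F [ 2.0710713  -2.02954697 -9.67389758] [-2.73338601  9.67172217  0.98948612] 0.03124151817514764
```

Call:
apply_moves(plan=[[0, -0.011, 0, 0, 0, 0, 1], [0, -0.022, 0, 0, 0, 0, 1], [0, -0.033, 0, 0, 0, 0, 1], [0, -0.043, 0, 0, 0, 0, 1], [0, -0.051, 0, 0, 0, 0, 1]])

```text
time: 5.25
tool_pos: [0.5185, -0.1428, 0.2703]
tool_rot: [-1.571, -0.0, 2.715]
contact_force: [-0.3, -2.1, -11.4]
opening: 0.0312
```

```bash
python3 d.py
```

```text
5.25 [ 0.5185 -0.1428  0.2703] [[-0.91, -0.0, -0.414], [0.414, 0.0, -0.91], [0.0, -1.0, 0.0]]
shift tool [0.0007 0.1363 0.0002] z yaw -114.45473994879958 want -114.5; F [ -0.25461319  -2.13399329 -11.44340288] [-0.6555204  11.44336757  2.04691388] 0.031246457145209308
```

Lift so far is 135.5 mm. I'll creep to the stop in small steps.

Call:
apply_moves(plan=[[0, -0.001, 0, 0, 0, 0, 1], [0, -0.002, 0, 0, 0, 0, 1], [0, -0.003, 0, 0, 0, 0, 1], [0, -0.004, 0, 0, 0, 0, 1], [0, -0.004, 0, 0, 0, 0, 1]])

```text
time: 5.88
tool_pos: [0.5186, -0.1428, 0.2736]
tool_rot: [-1.571, -0.0, 2.715]
contact_force: [-0.5, -1.4, -11.1]
opening: 0.0315
```

```bash
python3 d.py
```

```text
5.875 [ 0.5186 -0.1428  0.2736] [[-0.91, -0.0, -0.414], [0.414, 0.0, -0.91], [0.0, -1.0, 0.0]]
shift tool [0.0008 0.1396 0.0002] z yaw -114.45277310052968 want -114.5; F [ -0.46736982  -1.36861845 -11.08682344] [-0.14482305 11.08684406  1.43879112] 0.03147916834826798
```

Call:
apply_moves(plan=[[0, -0.001, 0, 0, 0, 0, 1], [0, -0.002, 0, 0, 0, 0, 1], [0, -0.0025, 0, 0, 0, 0, 1], [0, -0.0025, 0, 0, 0, 0, 1], [0, -0.0025, 0, 0, 0, 0, 1]])

```text
time: 6.5
tool_pos: [0.5184, -0.1428, 0.2753]
tool_rot: [-1.571, -0.002, 2.715]
contact_force: [1.8, -2.6, -24.3]
opening: 0.0309
```

```bash
python3 d.py
```

```text
6.5 [ 0.5184 -0.1428  0.2753] [[-0.91, -0.002, -0.414], [0.414, 0.001, -0.91], [0.002, -1.0, 0.0]]
shift tool [0.0004 0.1413 0.0002] z yaw -114.45527007678541 want -114.5; F [  1.75682989  -2.59223959 -24.34146407] [-2.71368136 24.33692772  1.6318434 ] 0.030932713451738616
```

The force has stepped up from 11 N to 24 N at a lift of 140.5 mm, which is the hard second stop. I'll hold and check by eye.

Call:
apply_moves(plan=[[0, 0, 0, 0, 0, 0, 1], [0, 0, 0, 0, 0, 0, 1], [0, 0, 0, 0, 0, 0, 1], [0, 0, 0, 0, 0, 0, 1], [0, 0, 0, 0, 0, 0, 1]])

```text
time: 7.12
tool_pos: [0.5184, -0.1427, 0.2753]
tool_rot: [-1.571, -0.002, 2.715]
contact_force: [1.8, -2.7, -25.9]
opening: 0.0315
```

```bash
python3 d.py
python3 - <<'E'
from h import *
import cv2
a=cams.read_camera("scene")[50:330,80:320]
cv2.imwrite("pics/crop4.png",cv2.resize(a,None,fx=2.1,fy=2.1,interpolation=cv2.INTER_CUBIC))
E
```

```text
7.125 [ 0.5184 -0.1427  0.2753] [[-0.91, -0.002, -0.414], [0.414, 0.001, -0.91], [0.002, -1.0, 0.0]]
shift tool [0.0004 0.1413 0.0002] z yaw -114.45361878984677 want -114.5; F [  1.76036103  -2.65866901 -25.85986655] [-2.74799538 25.85518596  1.69055321] 0.03152789694376531
```

View pics/crop4.png

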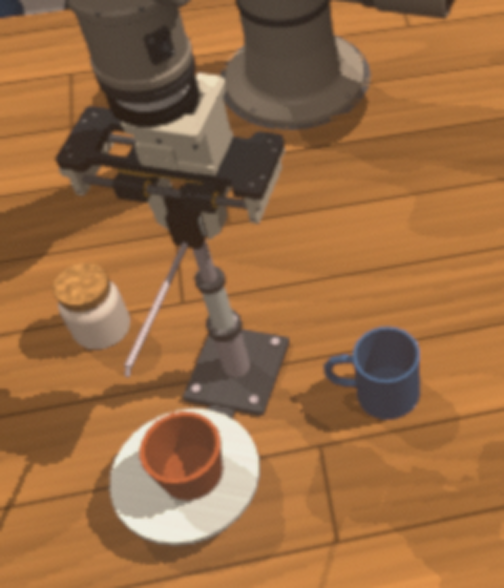

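The picture shows both tubes fully out, with joints at crop (210,280) and (222,325), and the head gripped at (185,225). The pot, mug and jar are standing. The force is steady and nothing is slipping, so I'm handing in.

```bash
python3 -c "
from cell import robot
print(robot.hand_in())"
```

```text
the job is handed in; nothing more can be done
None
```

I squeezed the button (jaw opening 32 mm) and drew the post straight up past the first stop to the second. I handed in at about 7.2 s with the head still gripped at a 55 N squeeze.

- **Height:** the last checks showed the tool 140.5 mm higher than at the grasp. The downward pull had risen from 11 N to 25 N, which marks the hard end, and the tool height did not change over the last 0.6 s hold.
- **Button:** the jaw opening was 31.5 mm at the end, so the button was still in.
- **Scene:** in the last picture both tubes are out, and the pot, mug and jar are standing, by eye where they were at the start; I did not re-measure their positions.

No check failed. The only disagreement was in the pose fit at the start. My marked button points were up to 3 pixels off, which fits my having marked the middle of the button instead of its face, and the side force of about 3 N when gripped showed the jaws were well centred.

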